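# Line up the laundry products by height

### The job

Tidy the laundry worktop: stand the three bottles and the tub on the drip tray, one centred on each round mat, lined up by height, with the tallest next to the upright carton and stepping down to the shortest next to the basket of pegs. Keep them upright without letting any fall over, and leave the carton and the basket where they are.

Things in the scene. Friction and masses are not known exactly. Their poses are not given: they have to be found in the camera images.
- softener: white fabric-softener bottle with a pale blue label and a blue cap, 195 mm tall, body 60 mm across, shoulder from 133 mm up; straight cylindrical cap 40 mm across over the top 40 mm: grip there. About 0.35 kg. Round: any yaw will do. Origin at the centre of its underside, z up. Starts upright on the worktop nearer the robot than the tray.
- stain_remover: green stain-remover bottle with a cream label and a dark green cap, 160 mm tall, body 56 mm across, shoulder from 98 mm up; straight cylindrical cap 38 mm across over the top 40 mm: grip there. About 0.28 kg. Round: any yaw will do. Origin at the centre of its underside, z up. Starts upright on the worktop nearer the robot than the tray.
- descaler: white descaler bottle with a pale pink label and a red cap, 125 mm tall, body 56 mm across, shoulder from 65 mm up; straight cylindrical cap 42 mm across over the top 38 mm: grip there. About 0.22 kg. Round: any yaw will do. Origin at the centre of its underside, z up. Starts upright on the worktop nearer the robot than the tray.
- powder_tub: yellow tub with a white label band, a plain upright cylinder 90 mm tall and 56 mm across all the way up. About 0.25 kg. Round: any yaw will do. Origin at the centre of its underside, z up. Starts upright on the worktop nearer the robot than the tray.
- mat_1: round teal rubber drip mat, 88 mm across, 3 mm thick; origin at the centre of its underside, 5 mm above the worktop (its flat top is at 8 mm); its y axis runs along the row towards mat_1. The first of four mats, counted from the robot's left (+y), in a straight row 105 mm apart on a low pale grey tray (rim 14 mm high), turned up to 0.2 rad from left-right. Fixed.
- mat_2: round teal rubber drip mat, 88 mm across, 3 mm thick; origin at the centre of its underside, 5 mm above the worktop (its flat top is at 8 mm); its y axis runs along the row towards mat_1. The second of four mats, counted from the robot's left (+y), in a straight row 105 mm apart on a low pale grey tray (rim 14 mm high), turned up to 0.2 rad from left-right. Fixed.
- mat_3: round teal rubber drip mat, 88 mm across, 3 mm thick; origin at the centre of its underside, 5 mm above the worktop (its flat top is at 8 mm); its y axis runs along the row towards mat_1. The third of four mats, counted from the robot's left (+y), in a straight row 105 mm apart on a low pale grey tray (rim 14 mm high), turned up to 0.2 rad from left-right. Fixed.
- mat_4: round teal rubber drip mat, 88 mm across, 3 mm thick; origin at the centre of its underside, 5 mm above the worktop (its flat top is at 8 mm); its y axis runs along the row towards mat_1. The fourth of four mats, counted from the robot's left (+y), in a straight row 105 mm apart on a low pale grey tray (rim 14 mm high), turned up to 0.2 rad from left-right. Fixed.
- carton: upright dusty-pink cardboard carton of washing tablets with a purple band, 100 mm deep, 60 mm wide along the row, 180 mm tall, 0.8 kg, standing on the worktop just past one end of the tray (either end), about 100 mm beyond the centre of the last mat there. Origin at the centre of its underside. Not to be moved.
- peg_basket: small pale blue plastic basket full of coloured clothes pegs, 120 mm deep, 75 mm wide along the row, 70 mm tall, 0.5 kg, standing on the worktop just past the other end of the tray. Origin at the centre of its underside. Not to be moved.

How it is judged:
By the outcome, as a careful person would: the job done as asked, in the order asked, and still so for the second after the job is handed in, with the robot touching nothing.
It also fails if it takes over 112 s, if anything falls off the work surface, if the arm or the gripper's body presses on something with over 40 N, if the wrist force passes 120 N, or if a joint passes its speed limit or range.

### The arm

A 6-joint arm with a two-finger parallel gripper is mounted at the origin on the work surface. World frame = base frame: x ahead of the robot, y to its left, z up, the work surface at z = 0. Lengths are in m, angles in degrees, forces in N, time in s.
With the tool pointing down it reaches from about 0.4 to 0.825 m from the base axis. Payload 7 kg.
Tool frame: the origin (TCP) lies midway between the tips of the shut fingers; the grasp point (between the pads) lies r.grip_depth behind it (r.grip_depth is the distance from the TCP to the grasp point, in m); z points along the fingers, y is the direction in which the jaws open and shut (so a half turn about z gives the same grasp; the last joint's range is limited). The gripper opens to 88 mm and grips with 3 to 60 N. Pads are 19 mm wide; open, the fingers measure 130 mm over their backs; the gripper's body (78 mm by 193 mm) begins 47 mm behind the grasp point.
Start: joints at [-46.862, 20.546, 0.682, 0, -70.136, -16.507], TCP at [0.303, -0.603, 0.202] pointing down, gripper open.
Joint ranges: [-176.03, 176.03], [-82.01, 121.73], [-58.28, 71.71], [-173.87, 95.51], [-174.79, -0.11], [-173.66, 173.66]. Speed limits (degrees/s): [136.94, 136.94, 172.46, 180, 180, 180].

### API

Orientations are given as [roll, pitch, yaw] about the fixed x, y, z axes, in that order (R = Rz(yaw) Ry(pitch) Rx(roll)).
In Python, from plant import r, imaging, close_job gives the robot as it stands.
- The arm moves only by the tool step_arm, never from a script. Its argument "commands" is a list of rows, each a list of 2 entries, a list of its own where there are three numbers: the shift along the tool's x, y, z in mm, then the turn about the tool's z in degrees. In form: [[[x, y, z], twist], ...]. A call has 1 to 20 rows; each row shifts and turns the commanded pose from where the row before left it, along the tool's axes as they then stand; what a row does not reach is not made up. A row lasts 1/8 s, in which the tool goes at most 62.5 mm and 10.7 degrees, less where a joint would pass 70% of its speed; a pose out of reach is approached as far as the arm can. A call with a gripper value outside its range is refused whole. "gripper" is the closure, from 0 (fully open) to 1 (shut), set as the call begins (left out, the last holds). The fingers move at their own pace and stop on an object; "grip_force" is the grip in N (left out, the last holds). Time passes only in rows, so rows that do not move let the fingers close. It gives the time, the measured TCP pose, the force and the opening at its end, in the units of the state.
- r.get_state(): the state, without advancing time (a new reading comes with each control period).
- imaging.capture(name): name is "scene" or "top" or "wrist"; returns a dict with "img" (400x640x3 uint8, red, green, blue), "z_map" (400x640 float32, m along the optical axis (not along the pixel's ray), 0 where there is no reading), "vfov" (degrees; the focal length in pixels is half the picture's height over the tangent of half this angle, whatever the lens; pixels are square), "cx", "cy" (the principal point, pixels), "extrinsics" (4x4, takes a point from camera to world coordinates); the wrist camera has in their place "T_tool_cam" (4x4, takes a point from camera to tool coordinates, whose origin is the TCP and whose axes are the flange's). Camera axes: x right, y down, z forward; pixel columns grow to the right and rows downward; lengths in m; the calibration is good to about 2 mm. The wrist camera is an equidistant fisheye: a pixel r from the principal point sees the ray r / f radians off the axis. A picture is of the moment at which its call begins: read the wrist's pose just before it.
- close_job(): hands the job in, once; it reports no verdict.
The state is a dict: "time_s": time; "joints": joint angles; "qd": joint speeds; "joint_torque": joint torques, N m; "tcp_pos": TCP position; "eef_rot": TCP orientation; "contact_force": force on the tool from outside, world axes, zero at the start; "moment": the same for the moment, N m; "gripper_width": finger opening in m.
Only numpy, scipy, OpenCV 4.12 (cv2) and the standard library are available. Lean on these libraries where they do the work, as an engineer would, in place of code of your own. Each camera call takes 0.05 s, during which the arm holds its last target.

## Working session

There is one attempt and no reset: what is moved stays moved. The work goes in short steps, Python scripts to look and compute and a tool call to move; the robot and the scene stay as the last step left them, time stands still between calls to the robot, and variables do not carry over. Pictures are saved under pics/ and viewed, and the job is handed in when it is done.

Besides the shell and the picture viewer there is one more tool, called after ">>>" as a command line: name --argument value ..., lists and objects as JSON in quotes. step_arm: Moves the arm, as the interface text tells. Its arguments: {"type":"object","properties":{"commands":{"type":"array","items":{"type":"array"}},"gripper":{"type":"number"},"grip_force":{"type":"number"}},"required":["commands"]}

```bash
ls; mkdir -p pics; python3 - <<'E'
from plant import r, imaging
import cv2, numpy as np
print(r.get_state()); print(r.grip_depth)
for n in("scene","top"):
    d=imaging.capture(n)
    cv2.imwrite(f"pics/{n}1.png",d["img"][:,:,::-1])
    np.savez(f"/tmp/{n}1.npz",**d)
    print(n,d["vfov"],d["cx"],d["cy"],np.round(d["extrinsics"],3).tolist(), (d["z_map"]>0).mean())
E
```

```text
pics
{'time_s': 0.0, 'joints': array([-4.68634569e+01,  2.05916811e+01,  6.33356077e-01, -2.09839863e-02,
       -7.01356027e+01, -1.65072525e+01]), 'qd': array([ 0.09530798,  0.02537444,  0.02179999,  0.01401727, -0.12704615,
        0.03979527]), 'joint_torque': array([ 1.22973674e-03, -5.82723927e+01,  2.93067133e+01,  6.99730128e+00,
        6.97033349e-03, -1.65691481e-04]), 'tcp_pos': array([ 0.30228614, -0.60293093,  0.20141406]), 'eef_rot': array([ 1.79904338e+02, -7.77786898e-03, -1.53377849e+02]), 'contact_force': array([-0.50236362,  0.64349817,  0.02048444]), 'moment': array([-0.02775597,  0.03756257,  0.00333998]), 'gripper_width': 0.08741263300346601}
0.0188
scene 48.88759640951831 320.1784260132673 209.49624536506192 [[-0.069, 0.62, -0.782, 1.334], [0.998, 0.04, -0.057, 0.066], [-0.004, -0.784, -0.621, 0.685], [0.0, 0.0, 0.0, 1.0]] 0.99580859375
top 57.75172652595711 314.4463194998745 194.10309100136402 [[0.004, -0.992, 0.128, 0.469], [-1.0, -0.005, -0.005, 0.013], [0.006, -0.128, -0.992, 0.72], [0.0, 0.0, 0.0, 1.0]] 0.99586328125
```

View pics/scene1.png

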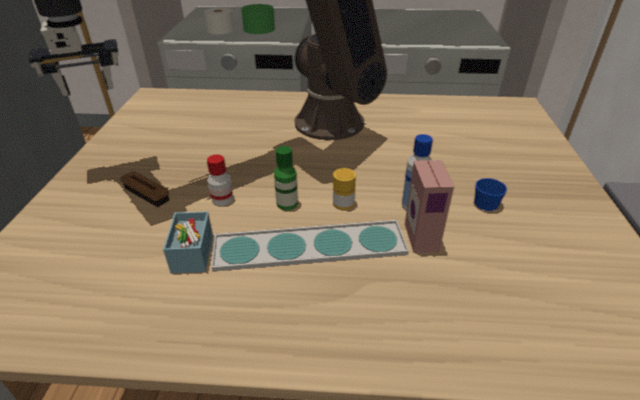

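View pics/top1.png

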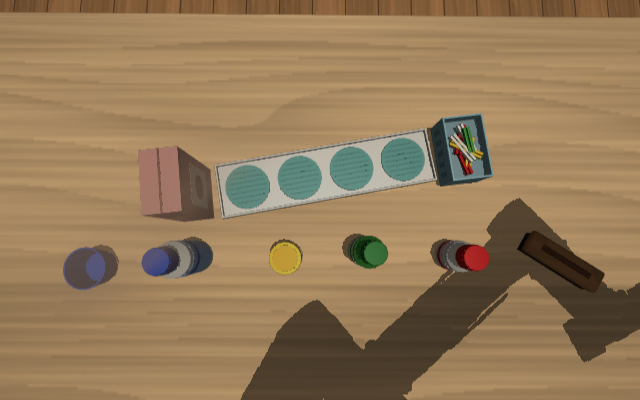

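The scene view shows the carton at (428,205) at the +y end and the basket at (190,243) at the -y end. The top view shows the mats at (247,186), (300,177), (351,168) and (402,160). The caps are at about (157,262) blue, (375,253) green and (473,258) red, and the tub is at (285,258). Next I'll measure all of these in both views.

```bash
cat > h.py <<'E'
import numpy as np, cv2
def foc(d): return 200/np.tan(np.radians(float(d["vfov"]))/2)
def ray(d,u,v):
    f=foc(d); c=np.array([(u-d["cx"])/f,(v-d["cy"])/f,1.0]); E=d["extrinsics"]
    return E[:3,3], E[:3,:3]@c
def onplane(d,u,v,z):
    o,k=ray(d,u,v); return o+k*(z-o[2])/k[2]
def cloud(d,m):
    v,u=np.nonzero(m&(d["z_map"]>0)); f=foc(d); z=d["z_map"][v,u]
    c=np.stack([(u-d["cx"])/f*z,(v-d["cy"])/f*z,z],1); E=d["extrinsics"]
    return c@E[:3,:3].T+E[:3,3]
def tri(r1,r2):
    (o1,a),(o2,b)=r1,r2
    A=np.stack([a,-b],1); s=np.linalg.lstsq(A,o2-o1,rcond=None)[0]
    p,q=o1+a*s[0],o2+b*s[1]; return (p+q)/2,np.linalg.norm(p-q)
def hsv(d): return cv2.cvtColor(np.ascontiguousarray(d["img"]),cv2.COLOR_RGB2HSV)
R={"softener":((105,130),120,50),"stain_remover":((50,75),150,35),"descaler":((175,184),150,60),"powder_tub":((20,28),180,110)}
def mask(d,n,win=None):
    h=hsv(d); (a,b),s,v=R[n]; H=h[...,0].astype(int); H=np.where((b>180)&(H<90),H+180,H)
    m=((H>=a)&(H<=b)&(h[...,1]>s)&(h[...,2]>v))
    if win: w=np.zeros_like(m); w[win[1]:win[3],win[0]:win[2]]=1; m&=w
    n_,l,st,_=cv2.connectedComponentsWithStats(m.astype(np.uint8))
    if n_<2: return m
    return l==1+np.argmax(st[1:,4])
def circ(P):
    # lsq circle on xy
    A=np.c_[2*P[:,:2],np.ones(len(P))]; x=np.linalg.lstsq(A,(P[:,:2]**2).sum(1),rcond=None)[0]
    return x[:2],np.sqrt(x[2]+x[:2]@x[:2])
E
python3 - <<'E'
from h import *
T=dict(np.load("/tmp/top1.npz")); S=dict(np.load("/tmp/scene1.npz"))
W={"softener":((110,230,210,290),(400,125,440,170)),"stain_remover":((335,225,400,280),(265,140,305,172)),"descaler":((430,230,495,280),(195,150,235,180)),"powder_tub":((260,235,310,285),(325,165,365,215))}
for n in W:
    for d,w,nm in((T,W[n][0],"top"),(S,W[n][1],"scene")):
        m=mask(d,n,w); P=cloud(d,m)
        zt=np.percentile(P[:,2],97); Q=P[P[:,2]>zt-.006]
        v,u=np.nonzero(m); c,rad=cv2.minEnclosingCircle(Q[:,:2].astype(np.float32)); print(n,nm,m.sum(),"px",u.mean().round(1),v.mean().round(1),u.min(),u.max(),v.min(),v.max(),"ztop",zt.round(4),"c",np.round(c,4),"r",round(rad,4))
h=hsv(T)
for d,nm in((T,"top"),(S,"scene")):
    h=hsv(d); m=((h[...,0]>75)&(h[...,0]<98)&(h[...,1]>60)&(h[...,2]>60)).astype(np.uint8)
    k,l,st,ce=cv2.connectedComponentsWithStats(m)
    for i in range(1,k):
        if st[i,4]>400:
            P=cloud(d,l==i); b=(l==i).astype(np.uint8)
            cn=max(cv2.findContours(b,0,1)[0],key=len)[:,0].astype(float)
            X=np.array([onplane(d,a,c,.008) for a,c in cn]); c2,rr=circ(X)
            print(nm,st[i],ce[i].round(1),"med z",np.median(P[:,2]).round(4),"circ",c2.round(4),rr.round(4),"centroid",P.mean(0).round(4))
E
```

```text
softener top 130 px 160.9 268.2 151 168 259 275 ztop 0.1973 c [0.4319 0.2297] r 0.0148
softener scene 308 px 422.4 145.0 414 431 135 156 ztop 0.1947 c [0.4433 0.236 ] r 0.0186
stain_remover top 297 px 361.8 250.3 353 379 237 267 ztop 0.1559 c [ 0.451  -0.0788] r 0.0182
stain_remover scene 174 px 283.7 159.4 277 291 147 171 ztop 0.1599 c [ 0.4561 -0.0842] r 0.0188
descaler top 532 px 475.7 257.5 464 488 245 270 ztop 0.1275 c [ 0.4433 -0.2516] r 0.0209
descaler scene 287 px 215.9 164.5 207 225 155 174 ztop 0.125 c [ 0.4471 -0.2505] r 0.0209
powder_tub top 539 px 283.7 257.5 269 297 244 270 ztop 0.0934 c [0.4411 0.0627] r 0.025
powder_tub scene 44 px 342.0 174.2 335 347 169 178 ztop 0.0909 c [0.4408 0.0528] r 0.0229
top [ 381  138   44   43 1433] [402.2 158.9] med z 0.0088 circ [ 0.6331 -0.1663] 0.0424 centroid [ 0.6327 -0.166   0.0088]
top [ 330  147   43   43 1448] [350.9 168.1] med z 0.0088 circ [ 0.6138 -0.0632] 0.0424 centroid [ 0.6134 -0.0631  0.0088]
top [ 278  156   43   43 1451] [299.2 177.3] med z 0.0089 circ [0.5945 0.04  ] 0.0422 centroid [0.5942 0.04   0.0089]
top [ 226  166   43   42 1311] [248.4 187.6] med z 0.0089 circ [0.5734 0.1404] 0.0398 centroid [0.5729 0.1401 0.0089]
scene [360 227  36  24 707] [377.6 238.6] med z 0.0066 circ [0.5793 0.1427] 0.0404 centroid [0.5787 0.143  0.0067]
scene [315 230  36  25 726] [332.3 242.3] med z 0.0068 circ [0.5985 0.0402] 0.0404 centroid [0.5981 0.0402 0.0067]
scene [268 234  37  25 747] [286.1 246.1] med z 0.0067 circ [ 0.6176 -0.0625] 0.0405 centroid [ 0.6172 -0.0627  0.0067]
scene [221 237  37  26 770] [239.  249.9] med z 0.0068 circ [ 0.6366 -0.1654] 0.0406 centroid [ 0.6365 -0.1658  0.0067]
```

```bash
python3 - <<'E'
from h import *
T=dict(np.load("/tmp/top1.npz")); S=dict(np.load("/tmp/scene1.npz"))
A={"softener":(.195,.235,.440,.020,.0),"stain_remover":(.16,-.082,.453,.019,0),"descaler":(.125,-.25,.445,.021,0),"powder_tub":(.09,.058,.441,.028,0)}
allm=np.ones((400,640),bool)
PT,PS=cloud(T,allm),cloud(S,allm)
for n,(zt,y,x,rad,_) in A.items():
    for P,nm,d in((PT,"top",T),(PS,"scene",S)):
        k=(np.hypot(P[:,0]-x,P[:,1]-y)<.06)&(P[:,2]>zt-.008)&(P[:,2]<zt+.012)
        Q=P[k]; c,rr=cv2.minEnclosingCircle(Q[:,:2].astype(np.float32))
        print(n,nm,k.sum(),"z",Q[:,2].max().round(4),np.median(Q[:,2]).round(4),"enc",np.round(c,4),round(rr,4),"mid",((Q.max(0)+Q.min(0))/2)[:2].round(4),(Q.max(0)-Q.min(0))[:2].round(4))
# neighbours: carton and basket extents
for nm,P in(("top",PT),("scene",PS)):
    k=(P[:,2]>.17)&(P[:,0]>.5)&(P[:,2]<.2)&(abs(P[:,1])<.5); Q=P[k]; print(nm,"carton",cv2.minAreaRect(Q[:,:2].astype(np.float32)),np.median(Q[:,2]))
    k=(P[:,2]>.06)&(P[:,0]>.55)&(P[:,2]<.09)&(P[:,1]<-.2)&(P[:,1]>-.4); Q=P[k]; print(nm,"basket",cv2.minAreaRect(Q[:,:2].astype(np.float32)),np.median(Q[:,2]))
E
python3 - <<'E'
import cv2
a=cv2.imread("pics/top1.png"); cv2.imwrite("pics/topz.png",cv2.resize(a[220:300,50:510],None,fx=1.7,fy=1.7,interpolation=2))
E
```

```text
softener top 679 z 0.1989 0.1957 enc [0.4385 0.2357] 0.0207 mid [0.4385 0.2355] [0.0412 0.0391]
softener scene 161 z 0.1968 0.1931 enc [0.4398 0.2379] 0.0218 mid [0.44   0.2367] [0.0428 0.0386]
stain_remover top 510 z 0.1638 0.1607 enc [ 0.4504 -0.0832] 0.0198 mid [ 0.4501 -0.0826] [0.038 0.038]
stain_remover scene 142 z 0.1607 0.158 enc [ 0.4538 -0.0827] 0.0203 mid [ 0.4539 -0.0814] [0.0385 0.0376]
descaler top 569 z 0.1287 0.1255 enc [ 0.4426 -0.2519] 0.0217 mid [ 0.4424 -0.2514] [0.0419 0.0407]
descaler scene 163 z 0.1262 0.1233 enc [ 0.4458 -0.2522] 0.0224 mid [ 0.4464 -0.2508] [0.043  0.0412]
powder_tub top 831 z 0.0947 0.0912 enc [0.4394 0.0602] 0.0279 mid [0.4396 0.0599] [0.0542 0.055 ]
powder_tub scene 274 z 0.0917 0.0886 enc [0.4424 0.0592] 0.0292 mid [0.4424 0.0602] [0.0553 0.0536]
top carton ((0.5580626130104065, 0.243227019906044), (0.10017560422420502, 0.06095631793141365), 7.050021171569824) 0.1808293873517413
top basket ((0.6423804759979248, -0.2711620628833771), (0.12036260962486267, 0.07738038152456284), 7.24059534072876) 0.06712940005047063
scene carton ((0.5602295994758606, 0.24424761533737183), (0.10319606959819794, 0.061036936938762665), 7.0469770431518555) 0.17852041708436717
scene basket ((0.6446210741996765, -0.27018678188323975), (0.12499631941318512, 0.07617438584566116), 7.131629467010498) 0.0655390318908195
```

View pics/topz.png

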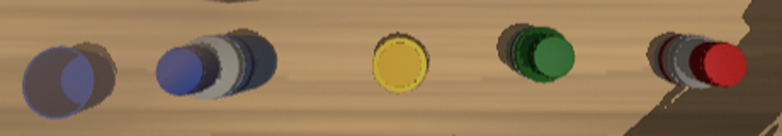

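The two views agree to about 4 mm in x, and less in y and z. I'll use their mean:

| Item | x (m) | y (m) | Note |
|---|---|---|---|
| softener | 0.439 | 0.236 | |
| tub | 0.441 | 0.060 | |
| stain remover | 0.452 | -0.082 | |
| descaler | 0.444 | -0.251 | |
| mats 1 to 4 | 0.577 to 0.635 | 0.143 to -0.166 | row yaw +10.6°, spacing 105 mm |

The measured heights match the text. I'll move to the softener first.

>>> step_arm --commands '[[[0, 0, -33], 0], [[0, 0, -33], 0], [[0, 0, -34], 0], [[0, 0, 0], -9.2], [[0, 0, 0], -9.2], [[-29.5, 12.1, 0], 0], [[-29.5, 12.1, 0], 0], [[-29.5, 12.1, 0], 0], [[-29.5, 12.1, 0], 0], [[-29.5, 12.1, 0], 0], [[-29.5, 12.1, 0], 0], [[-29.5, 12.1, 0], 0], [[-29.5, 12.1, 0], 0], [[-29.5, 12.1, 0], 0], [[-29.5, 12.1, 0], 0], [[-29.5, 12.1, 0], 0], [[-29.5, 12.1, 0], 0]]' --gripper 0 --grip_force 20

```text
time_s: 2.22
tcp_pos: [0.4501, -0.2492, 0.3021]
eef_rot: [180.0, -0.0, -135.0]
contact_force: [-0.4, -0.0, -1.0]
gripper_width: 0.0878
```

>>> step_arm --commands '[[[-21, 22, 0], 0], [[-21, 22, 0], 0], [[-21, 22, 0], 0], [[-21, 22, 0], 0], [[-21, 22, 0], 0], [[-21, 22, 0], 0], [[-21, 22, 0], 0], [[-21, 22, 0], 0], [[-21, 22, 0], 0], [[-21, 22, 0], 0], [[-21, 22, 0], 0], [[-21, 22, 0], 0], [[-21, 22, 0], 0], [[-21, 22, 0], 0], [[-21, 22, 0], 0], [[-21, 22, 0], 0], [[0, 0, 0], 0], [[0, 0, 0], 0]]'

```text
time_s: 4.47
tcp_pos: [0.4382, 0.2359, 0.3021]
eef_rot: [-180.0, -0.0, -134.9]
contact_force: [-0.3, -0.5, 0.7]
gripper_width: 0.0877
```

```bash
python3 - <<'E'
from plant import r, imaging
from h import *
from scipy.spatial.transform import Rotation as Ro
s=r.get_state(); d=imaging.capture("wrist")
cv2.imwrite("pics/w1.png",d["img"][:,:,::-1]); np.savez("/tmp/w1.npz",p=s["tcp_pos"],e=s["eef_rot"],**d)
print(s["tcp_pos"],np.round(d["T_tool_cam"],4).tolist(),d["vfov"],d["cx"],d["cy"])
E
```

```text
[0.43819198 0.2358867  0.30206024] [[-0.0001, -0.9578, -0.2874, 0.0771], [1.0, -0.0001, 0.0, -0.0009], [-0.0001, -0.2874, 0.9578, -0.1832], [0.0, 0.0, 0.0, 1.0]] 65.70646984690485 313.0422531553765 201.94350508162663
```

View pics/w1.png

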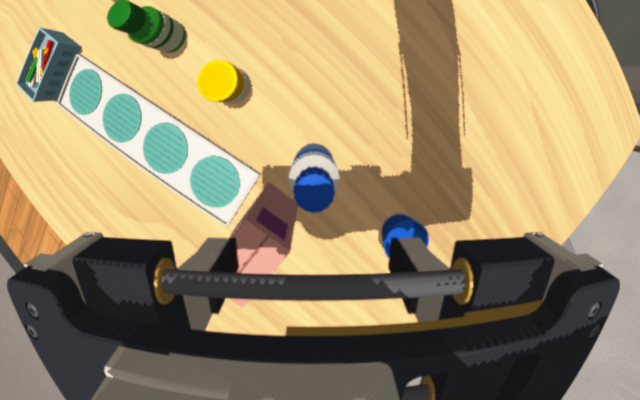

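The wrist view shows the softener cap at (315,190), between the jaws. It also shows the four mats along a diagonal from (214,181) to (86,92), and the tub at (221,81). I'll use it as a third check on the positions.

```bash
cat >> h.py <<'E'
from scipy.spatial.transform import Rotation as Ro
def wray(d,uv):
    uv=np.atleast_2d(uv).astype(float); f=200/np.tan(np.radians(float(d["vfov"]))/2)
    x=uv[:,0]-d["cx"]; y=uv[:,1]-d["cy"]; rr=np.hypot(x,y)+1e-9; t=rr/f
    k=np.stack([np.sin(t)*x/rr,np.sin(t)*y/rr,np.cos(t)],1)
    Rw=Ro.from_euler("xyz",d["e"],degrees=True).as_matrix(); M=d["T_tool_cam"]
    return Rw@M[:3,3]+d["p"], k@M[:3,:3].T@Rw.T
def wplane(d,uv,z):
    o,k=wray(d,uv); return o+k*((z-o[2])/k[:,2])[:,None]
def wcloud(d,m):
    v,u=np.nonzero(m&(d["z_map"]>0)); uv=np.stack([u,v],1)
    o,k=wray(d,uv); M=d["T_tool_cam"]; Rw=Ro.from_euler("xyz",d["e"],degrees=True).as_matrix()
    ax=Rw@M[:3,2]; return o+k*(d["z_map"][v,u]/(k@ax))[:,None]
def wcheck(d,zt,x,y,rad):
    P=wcloud(d,np.ones((400,640),bool)); Q=P[(np.hypot(P[:,0]-x,P[:,1]-y)<rad)&(P[:,2]>zt-.007)&(P[:,2]<zt+.01)]
    return len(Q),np.median(Q[:,2]).round(4),((Q.max(0)+Q.min(0))/2)[:2].round(4),(Q.max(0)-Q.min(0))[:2].round(4)
def mats(d):
    h=hsv(d); m=((h[...,0]>75)&(h[...,0]<98)&(h[...,1]>60)&(h[...,2]>60)).astype(np.uint8)
    k,l,st,ce=cv2.connectedComponentsWithStats(m); out=[]
    for i in range(1,k):
        if st[i,4]>500:
            cn=max(cv2.findContours((l==i).astype(np.uint8),0,1)[0],key=len)[:,0]
            c,rr=circ(wplane(d,cn,.008)); out.append((ce[i].round(),c.round(4),rr.round(4)))
    return out
E
python3 - <<'E'
from h import *
d=dict(np.load("/tmp/w1.npz"))
for a in((.195,.439,.236,.03),(.09,.441,.06,.05),(.16,.452,-.082,.05)): print(a,wcheck(d,*a))
for m in mats(d): print(*m)
E
```

```text
(0.195, 0.439, 0.236, 0.03) (1290, np.float64(0.1957), array([0.4384, 0.2356]), array([0.0401, 0.0402]))
(0.09, 0.441, 0.06, 0.05) (1345, np.float64(0.0912), array([0.4403, 0.0605]), array([0.0545, 0.0557]))
(0.16, 0.452, -0.082, 0.05) (617, np.float64(0.1607), array([ 0.4518, -0.0821]), array([0.0385, 0.0387]))
[51. 66.] [ 0.6651 -0.3048] 0.0713
[85. 91.] [ 0.6334 -0.1665] 0.0417
[122. 118.] [ 0.6141 -0.0635] 0.042
[165. 148.] [0.5949 0.0396] 0.0419
[214. 181.] [0.5756 0.1427] 0.0419
```

All three views agree within 2 mm. Now I'll descend on the softener cap and grip it.

>>> step_arm --commands '[[[0, 0, 30], 0], [[0, 0, 30], 0], [[0, 0, 30], 0], [[0, 0, 25], 0], [[0, 0, 17], 0], [[0, 0, 10], 0], [[0, 0, 0], 0]]'

```text
time_s: 5.4
tcp_pos: [0.4383, 0.2355, 0.1602]
eef_rot: [-180.0, -0.0, -135.0]
contact_force: [0.8, -0.5, 0.4]
gripper_width: 0.0879
```

>>> step_arm --commands '[[[0, 0, 0], 0], [[0, 0, 0], 0], [[0, 0, 0], 0], [[0, 0, 0], 0], [[0, 0, 0], 0], [[0, 0, 0], 0]]' --gripper 1 --grip_force 20

```text
time_s: 6.15
tcp_pos: [0.4384, 0.2363, 0.1604]
eef_rot: [180.0, 0.0, -135.0]
contact_force: [0.5, 0.1, 0.5]
gripper_width: 0.0392
```

>>> step_arm --commands '[[[0, 0, -10], 0], [[0, 0, -20], 0], [[0, 0, -20], 0], [[0, 0, -20], 0], [[0, 0, 0], -9.3], [[0, 0, 0], -9.3], [[0, 0, 0], -9.3], [[0, 0, 0], -9.3], [[0, 0, 0], -9.2], [[0, 0, 0], -9.2]]'

```text
time_s: 7.4
tcp_pos: [0.4382, 0.236, 0.2306]
eef_rot: [180.0, -0.0, -79.1]
contact_force: [1.0, 0.1, -2.0]
gripper_width: 0.0394
```

>>> step_arm --commands '[[[12, 2.2, 0], 0], [[22.8, 4.3, 0], 0], [[22.8, 4.3, 0], 0], [[22.8, 4.3, 0], 0], [[11, 2, 0], 0], [[2.4, -13, 0], 0], [[4.2, -22.5, 0], 0], [[4.2, -22.5, 0], 0], [[4.2, -22.5, 0], 0], [[4.2, -22.5, 0], 0], [[4.2, -22.5, 0], 0], [[2, -10.2, 0], 0], [[0, 0, 0], 0], [[0, 0, 0], 0]]'

```text
time_s: 9.15
tcp_pos: [0.576, 0.1432, 0.2303]
eef_rot: [180.0, 0.0, -79.4]
contact_force: [-0.7, -0.5, -2.3]
gripper_width: 0.0395
```

>>> step_arm --commands '[[[0, 0, 15], 0], [[0, 0, 20], 0], [[0, 0, 15], 0], [[0, 0, 6], 0], [[0, 0, 3], 0], [[0, 0, 1.5], 0], [[0, 0, 0], 0], [[0, 0, 0], 0]]'

```text
time_s: 10.15
tcp_pos: [0.5767, 0.1433, 0.1702]
eef_rot: [-180.0, 0.0, -79.4]
contact_force: [0.3, 0.3, -2.4]
gripper_width: 0.0391
```

```bash
python3 - <<'E'
from plant import r, imaging
import cv2
print(r.get_state()["contact_force"])
d=imaging.capture("scene"); cv2.imwrite("pics/s2.png",cv2.resize(d["img"][100:300,160:520,::-1],None,fx=2,fy=2))
E
```

```text
[ 0.32860905  0.31776569 -2.44605546]
```

View pics/s2.png

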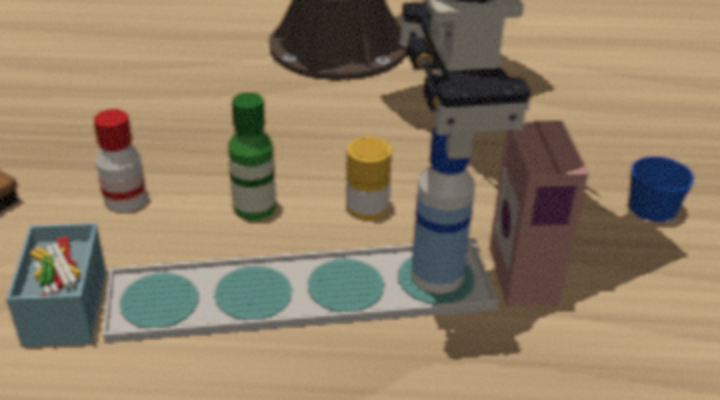

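The softener is upright over mat_1, with its base at about (440,285) in the crop, and still carried (-2.4 N). I'll lower it the last bit and release.

>>> step_arm --commands '[[[0, 0, 0.8], 0], [[0, 0, 0.6], 0], [[0, 0, 0], 0]]'

```text
time_s: 10.58
tcp_pos: [0.5765, 0.1432, 0.1685]
eef_rot: [-180.0, -0.0, -79.4]
contact_force: [0.3, -0.4, -2.9]
gripper_width: 0.0393
```

>>> step_arm --commands '[[[0, 0, 0.5], 0], [[0, 0, 0.5], 0], [[0, 0, 0], 0]]'

```text
time_s: 10.95
tcp_pos: [0.5769, 0.1433, 0.1684]
eef_rot: [-179.9, -0.0, -79.4]
contact_force: [-2.3, -0.6, 5.4]
gripper_width: 0.0393
```

>>> step_arm --commands '[[[0, 0, 0], 0], [[0, 0, 0], 0], [[0, 0, 0], 0], [[0, 0, 0], 0], [[0, 0, -5], 0], [[0, 0, -15], 0], [[0, 0, -25], 0], [[0, 0, -25], 0]]' --gripper 0

```text
time_s: 11.95
tcp_pos: [0.5768, 0.1433, 0.2395]
eef_rot: [-179.9, 0.0, -79.4]
contact_force: [0.6, 0.8, 0.7]
gripper_width: 0.0874
```

>>> step_arm --commands '[[[24.8, 20.5, 0], 0], [[24.8, 20.5, 0], 0], [[24.8, 20.5, 0], 0], [[24.8, 20.5, 0], 0], [[24.8, 20.5, 0], 0], [[24.8, 20.5, 0], 0], [[24.8, 20.5, 0], 0], [[24.8, 20.5, 0], 0], [[0, 0, 0], 0], [[0, 0, 0], 0]]'

```text
time_s: 13.2
tcp_pos: [0.4524, -0.082, 0.2384]
eef_rot: [-179.9, -0.0, -79.4]
contact_force: [-0.2, 0.3, -0.3]
gripper_width: 0.088
```

```bash
cat >> h.py <<'E'
def wshot(name):
    from plant import r, imaging
    s=r.get_state(); d=imaging.capture("wrist"); d["p"]=s["tcp_pos"]; d["e"]=s["eef_rot"]
    cv2.imwrite(f"pics/{name}.png",d["img"][:,:,::-1]); print(s["time_s"],s["tcp_pos"].round(4)); return d
E
python3 - <<'E'
from h import *
d=wshot("w2")
for a in((.16,.452,-.082,.035),(.125,.444,-.251,.05),(.203,.5765,.143,.04)):
    try: print(a,wcheck(d,*a))
    except Exception as e: print(a,e)
for m in mats(d): print(*m)
E
```

```text
13.2 [ 0.4524 -0.082   0.2384]
(0.16, 0.452, -0.082, 0.035) (1430, np.float64(0.1607), array([ 0.4519, -0.0842]), array([0.0384, 0.0376]))
(0.125, 0.444, -0.251, 0.05) (1404, np.float64(0.1258), array([ 0.4447, -0.2518]), array([0.042 , 0.0419]))
(0.203, 0.5765, 0.143, 0.04) zero-size array to reduction operation maximum which has no identity
[197.  27.] [ 0.6632 -0.2951] 0.0713
[197.  89.] [ 0.6334 -0.1668] 0.0423
[200. 162.] [ 0.6142 -0.0638] 0.0422
[204. 226.] [0.5979 0.034 ] 0.0378
  return _methods._mean(a, axis=axis, dtype=dtype,
  ret = ret.dtype.type(ret / rcount)
```

View pics/w2.png

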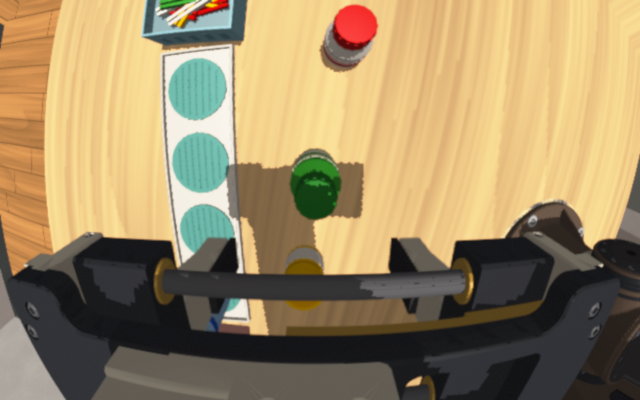

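The green cap is at (316,195), centred between the jaws at (0.452, -0.083) with its top at 0.161. I'll descend, grip and lift.

>>> step_arm --commands '[[[1, 0, 20], 0], [[0, 0, 30], 0], [[0, 0, 25], 0], [[0, 0, 20], 0], [[0, 0, 10], 0], [[0, 0, 8], 0], [[0, 0, 0], 0]]'

```text
time_s: 14.12
tcp_pos: [0.4522, -0.0829, 0.1243]
eef_rot: [180.0, -0.0, -79.4]
contact_force: [0.1, 0.2, -0.5]
gripper_width: 0.0876
```

>>> step_arm --commands '[[[0, 0, 0], 0], [[0, 0, 0], 0], [[0, 0, 0], 0], [[0, 0, 0], 0], [[0, 0, 0], 0], [[0, 0, 0], 0]]' --gripper 1

```text
time_s: 14.88
tcp_pos: [0.452, -0.083, 0.1245]
eef_rot: [180.0, -0.0, -79.4]
contact_force: [-0.8, 0.1, 1.0]
gripper_width: 0.0375
```

>>> step_arm --commands '[[[0, 0, -10], 0], [[0, 0, -20], 0], [[0, 0, -20], 0], [[0, 0, -20], 0], [[-6, -10.5, 0], 0], [[-11.8, -20.5, 0], 0], [[-11.8, -20.5, 0], 0], [[-11.8, -20.5, 0], 0], [[-11.8, -20.5, 0], 0], [[-11.8, -20.5, 0], 0], [[-11.8, -20.5, 0], 0], [[-11.8, -20.5, 0], 0], [[-5.8, -10.2, 0], 0], [[0, 0, 0], 0], [[0, 0, 15], 0], [[0, 0, 20], 0], [[0, 0, 15], 0], [[0, 0, 7], 0], [[0, 0, 2], 0], [[0, 0, 0], 0]]'

```text
time_s: 17.38
tcp_pos: [0.5964, 0.0401, 0.1359]
eef_rot: [-180.0, -0.0, -79.4]
contact_force: [0.3, -0.3, -2.9]
gripper_width: 0.037
```

>>> step_arm --commands '[[[0, 0, 0.8], 0], [[0, 0, 0.6], 0], [[0, 0, 0], 0], [[0, 0, 0], 0]]'

```text
time_s: 17.88
tcp_pos: [0.5961, 0.0401, 0.1341]
eef_rot: [-180.0, 0.0, -79.4]
contact_force: [0.5, 1.0, -2.6]
gripper_width: 0.0372
```

>>> step_arm --commands '[[[0, 0, 0.6], 0], [[0, 0, 0.6], 0], [[0, 0, 0], 0]]'

```text
time_s: 18.25
tcp_pos: [0.596, 0.0401, 0.1328]
eef_rot: [180.0, 0.0, -79.4]
contact_force: [0.2, 0.8, -2.6]
gripper_width: 0.0371
```

>>> step_arm --commands '[[[0, 0, 0.5], 0], [[0, 0, 0.5], 0], [[0, 0, 0], 0]]'

```text
time_s: 18.62
tcp_pos: [0.5964, 0.04, 0.1325]
eef_rot: [-180.0, -0.0, -79.4]
contact_force: [-1.1, -0.6, 3.8]
gripper_width: 0.0373
```

>>> step_arm --commands '[[[0, 0, 0], 0], [[0, 0, 0], 0], [[0, 0, 0], 0], [[0, 0, 0], 0], [[0, 0, -5], 0], [[0, 0, -15], 0], [[0, 0, -25], 0], [[0, 0, -25], 0]]' --gripper 0

```text
time_s: 19.62
tcp_pos: [0.5963, 0.0401, 0.2038]
eef_rot: [-179.9, -0.0, -79.4]
contact_force: [0.6, -0.1, -0.2]
gripper_width: 0.0874
```

>>> step_arm --commands '[[[25.9, 20.3, 0], 0], [[25.9, 20.3, 0], 0], [[25.9, 20.3, 0], 0], [[25.9, 20.3, 0], 0], [[25.9, 20.3, 0], 0], [[25.9, 20.3, 0], 0], [[25.9, 20.3, 0], 0], [[25.9, 20.3, 0], 0], [[25.9, 20.3, 0], 0], [[25.9, 20.3, 0], 0], [[0, 0, 0], 0], [[0, 0, 0], 0]]'

```text
time_s: 21.12
tcp_pos: [0.4447, -0.252, 0.2027]
eef_rot: [-179.9, -0.0, -79.4]
contact_force: [1.4, 0.1, -0.5]
gripper_width: 0.0877
```

```bash
python3 - <<'E'
from h import *
d=wshot("w3")
print(wcheck(d,.125,.4445,-.2515,.035))
from plant import imaging
T=imaging.capture("top"); P=cloud(T,np.ones((400,640),bool)); cv2.imwrite("pics/t3.png",T["img"][:,:,::-1])
for zt,x,y in((.203,.5765,.143),(.168,.596,.04)):
    Q=P[(np.hypot(P[:,0]-x,P[:,1]-y)<.04)&(abs(P[:,2]-zt)<.008)]; print(np.median(Q[:,2]),((Q.max(0)+Q.min(0))/2)[:2].round(4))
E
```

```text
21.125 [ 0.4447 -0.252   0.2027]
(1749, np.float64(0.1257), array([ 0.4446, -0.2536]), array([0.0427, 0.0425]))
0.20376585178294138 [0.5762 0.1424]
0.16863796096964312 [0.5944 0.0394]
```

View pics/t3.png

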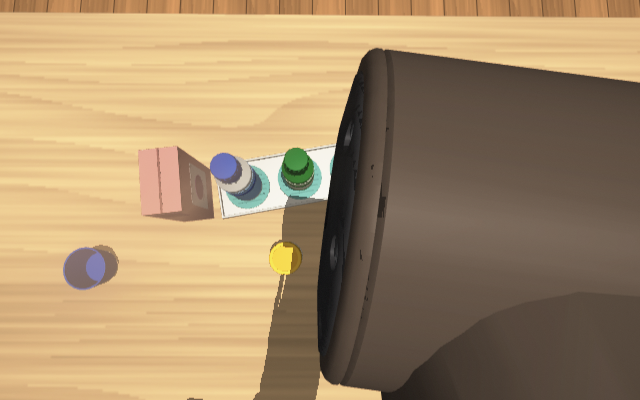

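The top view shows both placed bottles standing on mats 1 and 2, with caps at (225,167) and (296,160). The cap centres are within about 1 mm of target, in the camera's own frame. Next is the descaler.

>>> step_arm --commands '[[[0.7, 0, 20], 0], [[0, 0, 30], 0], [[0, 0, 25], 0], [[0, 0, 18], 0], [[0, 0, 10], 0], [[0, 0, 8], 0], [[0, 0, 0], 0]]'

```text
time_s: 22.1
tcp_pos: [0.4445, -0.2524, 0.0907]
eef_rot: [180.0, 0.0, -79.4]
contact_force: [-0.8, -0.6, 0.4]
gripper_width: 0.0876
```

>>> step_arm --commands '[[[0, 0, 0], 0], [[0, 0, 0], 0], [[0, 0, 0], 0], [[0, 0, 0], 0], [[0, 0, 0], 0], [[0, 0, 0], 0]]' --gripper 1

```text
time_s: 22.85
tcp_pos: [0.4443, -0.2526, 0.0909]
eef_rot: [180.0, 0.0, -79.4]
contact_force: [-1.0, 0.7, 1.8]
gripper_width: 0.0416
```

>>> step_arm --commands '[[[0, 0, -10], 0], [[0, 0, -30], 0], [[0, 0, -30], 0], [[-7.7, -10.1, 0], 0], [[-15.5, -20.3, 0], 0], [[-15.5, -20.3, 0], 0], [[-15.5, -20.3, 0], 0], [[-15.5, -20.3, 0], 0], [[-15.5, -20.3, 0], 0], [[-15.5, -20.3, 0], 0], [[-15.5, -20.3, 0], 0], [[-15.5, -20.3, 0], 0], [[-15.5, -20.3, 0], 0], [[-7.7, -10.2, 0], 0], [[0, 0, 0], 0], [[0, 0, 20], 0], [[0, 0, 20], 0], [[0, 0, 13], 0], [[0, 0, 6], 0], [[0, 0, 0], 0]]'

```text
time_s: 25.35
tcp_pos: [0.6154, -0.0631, 0.1019]
eef_rot: [180.0, -0.0, -79.4]
contact_force: [0.8, 0.2, -2.2]
gripper_width: 0.0414
```

>>> step_arm --commands '[[[0, 0, 1], 0], [[0, 0, 0.6], 0], [[0, 0, 0], 0], [[0, 0, 0], 0]]'

```text
time_s: 25.85
tcp_pos: [0.6155, -0.0629, 0.1004]
eef_rot: [-180.0, -0.0, -79.4]
contact_force: [0.5, -0.1, -2.1]
gripper_width: 0.0412
```

>>> step_arm --commands '[[[0, 0, 0.6], 0], [[0, 0, 0.6], 0], [[0, 0, 0], 0]]'

```text
time_s: 26.22
tcp_pos: [0.6154, -0.0629, 0.099]
eef_rot: [180.0, -0.0, -79.4]
contact_force: [-0.2, 0.7, -2.7]
gripper_width: 0.0411
```

>>> step_arm --commands '[[[0, 0, 0.5], 0], [[0, 0, 0], 0]]'

```text
time_s: 26.48
tcp_pos: [0.6156, -0.063, 0.099]
eef_rot: [-180.0, -0.0, -79.4]
contact_force: [-1.5, -0.1, 1.1]
gripper_width: 0.0413
```

>>> step_arm --commands '[[[0, 0, 0], 0], [[0, 0, 0], 0], [[0, 0, 0], 0], [[0, 0, 0], 0], [[0, 0, -5], 0], [[0, 0, -15], 0], [[0, 0, -30], 0], [[0, 0, -30], 0], [[0, 0, -30], 0]]' --gripper 0

```text
time_s: 27.6
tcp_pos: [0.6156, -0.0629, 0.2109]
eef_rot: [-179.9, -0.0, -79.4]
contact_force: [0.7, 0.2, -0.5]
gripper_width: 0.0875
```

>>> step_arm --commands '[[[-19.1, 18.7, 0], 0], [[-19.1, 18.7, 0], 0], [[-19.1, 18.7, 0], 0], [[-19.1, 18.7, 0], 0], [[-19.1, 18.7, 0], 0], [[-19.1, 18.7, 0], 0], [[-19.1, 18.7, 0], 0], [[-19.1, 18.7, 0], 0], [[0, 0, 0], 0], [[0, 0, 0], 0]]'

```text
time_s: 28.85
tcp_pos: [0.4407, 0.0598, 0.2096]
eef_rot: [-179.9, 0.0, -79.3]
contact_force: [-1.3, 0.5, 0.3]
gripper_width: 0.0874
```

```bash
python3 - <<'E'
from h import *
d=wshot("w4")
print(wcheck(d,.09,.4405,.06,.04))
print(wcheck(d,.133,.6155,-.063,.05))
for m in mats(d): print(*m)
E
```

```text
28.85 [0.4407 0.0598 0.2096]
(2301, np.float64(0.0912), array([0.4403, 0.0596]), array([0.0549, 0.0552]))
(1423, np.float64(0.1336), array([ 0.6141, -0.063 ]), array([0.0423, 0.0421]))
[197.   6.] [ 0.632  -0.1445] 0.0239
[210.  62.] [ 0.6138 -0.0636] 0.0377
[212. 135.] [0.5941 0.0393] 0.0373
[214. 205.] [0.5752 0.1401] 0.0367
```

View pics/w4.png

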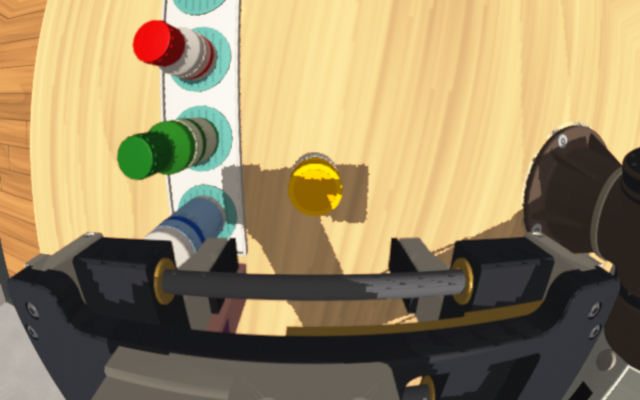

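The tub top is at (316,189), centred between the jaws at (0.4403, 0.0597) with its top at 0.091. The three placed bottles are upright. I'll take the tub now.

>>> step_arm --commands '[[[0, 0, 25], 0], [[0, 0, 35], 0], [[0, 0, 35], 0], [[0, 0, 30], 0], [[0, 0, 20], 0], [[0, 0, 10], 0], [[0, 0, 8], 0], [[0, 0, 0], 0]]'

```text
time_s: 29.9
tcp_pos: [0.4403, 0.0596, 0.0455]
eef_rot: [180.0, -0.0, -79.4]
contact_force: [-0.6, -0.2, 1.0]
gripper_width: 0.0878
```

>>> step_arm --commands '[[[0, 0, 0], 0], [[0, 0, 0], 0], [[0, 0, 0], 0], [[0, 0, 0], 0], [[0, 0, 0], 0], [[0, 0, 0], 0]]' --gripper 1

```text
time_s: 30.65
tcp_pos: [0.4401, 0.0596, 0.0457]
eef_rot: [180.0, -0.0, -79.4]
contact_force: [-2.3, -0.7, 5.4]
gripper_width: 0.0554
```

>>> step_arm --commands '[[[0, 0, -10], 0], [[0, 0, -25], 0], [[0, 0, -30], 0], [[12.3, 2.3, 0], 0], [[24.6, 4.6, 0], 0], [[24.6, 4.6, 0], 0], [[24.6, 4.6, 0], 0], [[24.6, 4.6, 0], 0], [[24.6, 4.6, 0], 0], [[24.6, 4.6, 0], 0], [[24.6, 4.6, 0], 0], [[24.6, 4.6, 0], 0], [[12.7, 2.4, 0], 0], [[0, 0, 0], 0]]'

```text
time_s: 32.4
tcp_pos: [0.4397, -0.1667, 0.1099]
eef_rot: [179.9, 0.0, -79.5]
contact_force: [0.5, 0.2, -2.4]
gripper_width: 0.0556
```

>>> step_arm --commands '[[[2, -10.6, 0], 0], [[4, -21.2, 0], 0], [[4, -21.2, 0], 0], [[4, -21.2, 0], 0], [[4, -21.2, 0], 0], [[4, -21.2, 0], 0], [[4, -21.2, 0], 0], [[4, -21.2, 0], 0], [[4, -21.2, 0], 0], [[2, -10.9, 0], 0], [[0, 0, 0], 0], [[0, 0, 0], 0]]'

```text
time_s: 33.9
tcp_pos: [0.6341, -0.1659, 0.1104]
eef_rot: [180.0, 0.0, -79.4]
contact_force: [-0.2, -0.7, -2.4]
gripper_width: 0.0557
```

>>> step_arm --commands '[[[0, 0, 15], 0], [[0, 0, 20], 0], [[0, 0, 13], 0], [[0, 0, 6], 0], [[0, 0, 1], 0], [[0, 0, 0], 0], [[0, 0, 0], 0]]'

```text
time_s: 34.78
tcp_pos: [0.6352, -0.1661, 0.0562]
eef_rot: [-179.9, -0.0, -79.4]
contact_force: [0.2, 0.8, -3.2]
gripper_width: 0.0554
```

>>> step_arm --commands '[[[0, 0, 0.6], 0], [[0, 0, 0.5], 0], [[0, 0, 0], 0]]'

```text
time_s: 35.15
tcp_pos: [0.6348, -0.1661, 0.0544]
eef_rot: [180.0, 0.0, -79.4]
contact_force: [-0.4, -0.4, -2.8]
gripper_width: 0.0555
```

>>> step_arm --commands '[[[0, 0, 0.5], 0], [[0, 0, 0.5], 0], [[0, 0, 0], 0]]'

```text
time_s: 35.52
tcp_pos: [0.6349, -0.1662, 0.0539]
eef_rot: [-180.0, -0.0, -79.4]
contact_force: [-2.0, 0.9, 0.7]
gripper_width: 0.0555
```

>>> step_arm --commands '[[[0, 0, 0], 0], [[0, 0, 0], 0], [[0, 0, 0], 0], [[0, 0, 0], 0], [[0, 0, -5], 0], [[0, 0, -15], 0], [[0, 0, -30], 0], [[0, 0, -30], 0], [[0, 0, -30], 0], [[0, 0, -30], 0], [[0, 0, -30], 0]]' --gripper 0

```text
time_s: 36.9
tcp_pos: [0.6348, -0.1662, 0.2259]
eef_rot: [-179.9, -0.0, -79.4]
contact_force: [-0.4, -0.3, -0.1]
gripper_width: 0.0876
```

>>> step_arm --commands '[[[18, 24, 0], 0], [[18, 24, 0], 0], [[18, 24, 0], 0], [[18, 24, 0], 0], [[18, 24, 0], 0], [[18, 24, 0], 0], [[18, 24, 0], 0], [[18, 24, 0], 0], [[30, 5, 0], 0], [[30, 5, 0], 0], [[30, 5, 0], 0], [[0, 0, 0], 0], [[0, 0, 0], 0], [[0, 0, 0], 0], [[0, 0, 0], 0]]'

```text
time_s: 38.78
tcp_pos: [0.4745, -0.4337, 0.2238]
eef_rot: [-180.0, -0.0, -79.3]
contact_force: [-0.1, -0.2, -0.8]
gripper_width: 0.0874
```

```bash
python3 - <<'E'
from h import *
from plant import r,imaging
T=imaging.capture("top"); S=imaging.capture("scene"); s=r.get_state(); print(s["time_s"],s["tcp_pos"])
cv2.imwrite("pics/t5.png",T["img"][:,:,::-1]); cv2.imwrite("pics/s5.png",S["img"][:,:,::-1])
for nm,d in(("top",T),("scene",S)):
    P=cloud(d,np.ones((400,640),bool))
    for zt,x,y in((.203,.5765,.143),(.168,.596,.04),(.133,.6155,-.063),(.098,.634,-.166)):
        Q=P[(np.hypot(P[:,0]-x,P[:,1]-y)<.04)&(abs(P[:,2]-zt)<.008)]; print(nm,len(Q),np.median(Q[:,2]).round(4),((Q.max(0)+Q.min(0))/2)[:2].round(4))
    k=(P[:,2]>.17)&(P[:,0]>.5)&(P[:,2]<.19)&(P[:,1]<.4)&(P[:,1]>.19); Q=P[k]; print(nm,"carton",cv2.minAreaRect(Q[:,:2].astype(np.float32)))
    k=(P[:,2]>.06)&(P[:,0]>.55)&(P[:,2]<.09)&(P[:,1]<-.21)&(P[:,1]>-.4); Q=P[k]; print(nm,"basket",cv2.minAreaRect(Q[:,:2].astype(np.float32)))
E
```

```text
38.875 [ 0.47466268 -0.43381347  0.22370641]
top 623 0.2037 [0.576  0.1425]
top 482 0.1687 [0.5944 0.0394]
top 512 0.1336 [ 0.6134 -0.0631]
top 791 0.099 [ 0.6333 -0.1649]
top carton ((0.5583630800247192, 0.24371477961540222), (0.10055668652057648, 0.061361826956272125), 6.981984615325928)
top basket ((0.6424139738082886, -0.27106910943984985), (0.12036852538585663, 0.07680603116750717), 7.2863640785217285)
scene 214 0.2012 [0.5784 0.144 ]
scene 198 0.1662 [0.5972 0.0414]
scene 235 0.1313 [ 0.6171 -0.061 ]
scene 405 0.0968 [ 0.6372 -0.164 ]
scene carton ((0.5601117014884949, 0.24418050050735474), (0.10424163937568665, 0.060712844133377075), 7.136637210845947)
scene basket ((0.6436708569526672, -0.27021360397338867), (0.1247226819396019, 0.07630778104066849), 7.594551086425781)
```

View pics/t5.png

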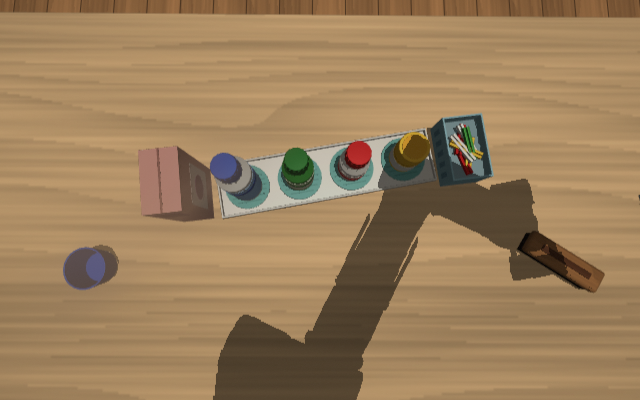

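View pics/s5.png

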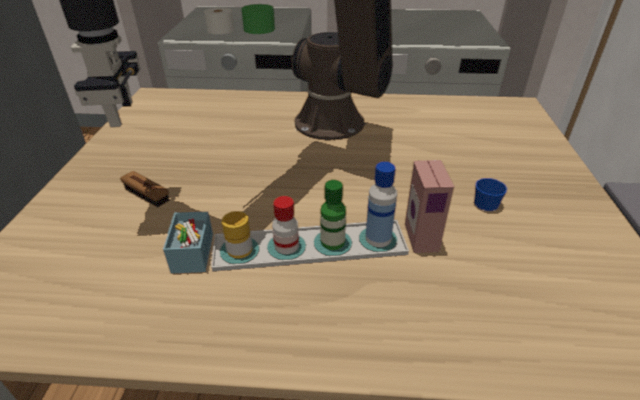

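The scene view shows the tub, descaler, stain remover and softener, at (237,238), (285,228), (333,218) and (381,208), upright in the middle of their mats. They run tallest by the carton to shortest by the basket, and neither the carton nor the basket has moved. The arm is clear, so I'm handing in.

```bash
python3 -c "
from plant import close_job
print(close_job())"
```

```text
the job is handed in; nothing more can be done
None
```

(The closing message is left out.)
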